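# Find the soft dish-stand arm and prop it with the screw jack

## Robot

A 7-joint arm with a two-finger parallel gripper is mounted at the origin on the work surface. World frame = base frame: x ahead of the robot, y to its left, z up, the work surface at z = 0. Lengths are in m, angles in degrees, forces in N, time in s.
With the tool pointing down it reaches from about 0.425 to 0.875 m from the base axis. Payload 4.7 kg.
Tool frame: the origin (TCP) lies midway between the tips of the shut fingers; the grasp point (between the pads) lies env.grip_point_offset behind it (env.grip_point_offset is the distance from the TCP to the grasp point, in m); z points along the fingers, y is the line along which they close (so a half turn about z gives the same grasp; the last joint's range is limited). The gripper opens to 87 mm and grips with 3 to 60 N. Pads are 19 mm wide; open, the fingers measure 117 mm over their backs; the gripper's body (75 mm by 190 mm) begins 51 mm behind the grasp point.
Start: joints at [75.235, 18.392, -4.016, 83.108, 1.295, 78.541, -3.26], TCP at [0.174, -0.626, 0.223] pointing down, gripper open.
Joint ranges: [-163.93, 163.93], [-17.29, 119.83], [-79.2, 71.16], [3.27, 140.29], [-89.18, 269.18], [5.43, 117.66], [-154.24, 154.24]. Speed limits (degrees/s): [147.25, 147.25, 180, 180, 180, 180, 180].

## Interface

Orientations are given as [roll, pitch, yaw] about the fixed x, y, z axes, in that order (R = Rz(yaw) Ry(pitch) Rx(roll)).
In Python, from cell import env gives the robot as it stands.
- The arm moves only by the shell command python3 -m creep 'ROWS' [FORCE]. ROWS is a JSON object of lists of equal length, an entry for each row: "translation": the shift along the tool's x, y, z in units of 0.08 m (1.0 is 0.08 m), a list of three; "turn": the turn, a rotation vector about the tool's x, y, z in units of 180 degrees (1.0 is 180 degrees), a list of three; "grip": the opening, from 0 (shut) to 1 (fully open). In form: {"translation": [[x, y, z], ...], "turn": [[ax, ay, az], ...], "grip": [grip, ...]}. A call has 1 to 5 rows; each row shifts and turns the commanded pose from where the row before left it, along the tool's axes as they then stand; what a row does not reach is not made up. A row lasts 1/8 s, in which the tool goes at most 62.5 mm and 10.7 degrees, less where a joint would pass 70% of its speed; a pose out of reach is approached as far as the arm can. A call with a number of a shift or a turn outside -1 to 1 is refused whole. A call with a gripper value outside its range is refused whole. The fingers move at their own pace and stop on an object; FORCE is the grip in N (left out, the last holds). Time passes only in rows, so rows that do not move let the fingers close. It gives the time, the measured TCP pose, the force, the opening and the grip force at its end, in the units of the state.
- env.get_obs(): the state, without advancing time (a new reading comes with each control period).
- env.read_camera(name): name is "side" or "top"; returns a dict with "frame" (480x640x3 uint8, red, green, blue), "z_map" (480x640 float32, m along the optical axis (not along the pixel's ray), 0 where there is no reading), "K" (3x3 intrinsics, pixels), "rvec" (rotation vector, rad) and "tvec" (3), from world to camera coordinates, as OpenCV has them. Camera axes: x right, y down, z forward; pixel columns grow to the right and rows downward; lengths in m; the calibration is good to about 2 mm. A picture is of the moment at which its call begins.
- env.sign_off(): hands the job in; it is judged then, once.
The state is a dict: "time_s": time; "qpos": joint angles; "joint_velocities": joint speeds; "effort": joint torques, N m; "tool_pos": TCP position; "tool_rot": TCP orientation; "force": force on the tool from outside, world axes, zero at the start; "wrist_torque": the same for the moment, N m; "grip_width": finger opening in m; "grasp_force": force on a finger pad.
Only numpy, scipy, OpenCV 4.12 (cv2) and the standard library are available. Lean on these libraries where they do the work, as an engineer would, in place of code of your own. Each camera call takes 0.05 s, during which the arm holds its last target. There are 200 camera calls.

## Task

One of the three dish stands has a spring arm gone soft: pressed at mid-span with about 8 N it sinks some 13 mm instead of 4. Press the arms at mid-span with about 8 N each, holding for a moment and never loading one beyond 15 N, until you have felt the soft one give; then carry the screw jack in under that arm, the domed rest of its table beneath mid-span, and turn its knob until the rest meets the arm and just takes it up, by about 3 mm. Leave the jack standing on the bench there, let go, and do not push the glassware and other things about.

Things in the scene. Friction and masses are not known exactly. Their poses are not given: they have to be found in the camera images.
- stand_a: dish stand, fixed: grey base plate 90 x 90 x 24 mm (centre 10 mm from the origin along the stand's +x), steel column 24 mm thick, 139 mm tall, dark clamp 30 x 34 mm at its head; a flat steel arm reaches out along the stand's -x, level at rest. The three look alike; which arm is soft is not known. Origin: on the column axis at the base's underside, up to 8 mm below the bench top.
- leaf_a_mid (a point): mid-span of the flat steel arm of stand_a, on its upper face: 74 mm from the column axis, 110 mm above the stand's origin. The arm is 4 mm thick, 30 mm wide, sticks out 124 mm from its root (12 mm in front of the column axis) and ends in a round pad 44 mm across; mid-span is 62 mm from the root and from the tip.
- leaf_a (a joint): bending of the arm of stand_a, rad about its root: 0 level at rest, positive when pressed down, negative when lifted; mid-span moves 62 mm per rad. With 8 N at mid-span a sound arm sinks about 4 mm there (0.065 rad), the soft one 13 to 14 mm (0.22 rad); a plain spring both ways (2 N at mid-span for 3.5 mm when soft, 7 N when sound).
- stand_b: dish stand, fixed: grey base plate 90 x 90 x 24 mm (centre 10 mm from the origin along the stand's +x), steel column 24 mm thick, 139 mm tall, dark clamp 30 x 34 mm at its head; a flat steel arm reaches out along the stand's -x, level at rest. The three look alike; which arm is soft is not known. Origin: on the column axis at the base's underside, up to 8 mm below the bench top.
- leaf_b_mid (a point): mid-span of the flat steel arm of stand_b, on its upper face: 74 mm from the column axis, 110 mm above the stand's origin. The arm is 4 mm thick, 30 mm wide, sticks out 124 mm from its root (12 mm in front of the column axis) and ends in a round pad 44 mm across; mid-span is 62 mm from the root and from the tip.
- leaf_b (a joint): bending of the arm of stand_b, rad about its root: 0 level at rest, positive when pressed down, negative when lifted; mid-span moves 62 mm per rad. With 8 N at mid-span a sound arm sinks about 4 mm there (0.065 rad), the soft one 13 to 14 mm (0.22 rad); a plain spring both ways (2 N at mid-span for 3.5 mm when soft, 7 N when sound).
- stand_c: dish stand, fixed: grey base plate 90 x 90 x 24 mm (centre 10 mm from the origin along the stand's +x), steel column 24 mm thick, 139 mm tall, dark clamp 30 x 34 mm at its head; a flat steel arm reaches out along the stand's -x, level at rest. The three look alike; which arm is soft is not known. Origin: on the column axis at the base's underside, up to 8 mm below the bench top.
- leaf_c_mid (a point): mid-span of the flat steel arm of stand_c, on its upper face: 74 mm from the column axis, 110 mm above the stand's origin. The arm is 4 mm thick, 30 mm wide, sticks out 124 mm from its root (12 mm in front of the column axis) and ends in a round pad 44 mm across; mid-span is 62 mm from the root and from the tip.
- leaf_c (a joint): bending of the arm of stand_c, rad about its root: 0 level at rest, positive when pressed down, negative when lifted; mid-span moves 62 mm per rad. With 8 N at mid-span a sound arm sinks about 4 mm there (0.065 rad), the soft one 13 to 14 mm (0.22 rad); a plain spring both ways (2 N at mid-span for 3.5 mm when soft, 7 N when sound).
- jack: loose screw jack, 0.65 to 0.9 kg. Origin: underside of its base plate, on the knob's axis. Base plate 198 x 64 x 12 mm, from x = -30 to +168 mm; square aluminium housing 44 x 44 mm, 12 to 85 mm high, over the origin (the heaviest part: carry it by this); round column with the lifting table 140 mm along its own +x; between them a beam 26 mm wide, up to 28 mm high.
- jack_top (a point): top of the black domed rest in the middle of the jack's square steel table (56 x 56 x 10 mm; the dome stands 5 mm above it), 140 mm from the knob's axis along the jack's +x, 80 mm above the jack's underside when fully down (as at the start); it rises at most 45 mm.
- jack_grip (a point): middle of the jack's black knob, on its vertical axis, 101 mm above the jack's underside: a bar grip 40 mm long (its own x), 12 mm thick (its own y), 20 mm tall (91 to 111 mm above the underside), on a disc 38 mm across whose top is 91 mm above the underside.
- jack_knob (a joint): angle of the knob, rad, 0 to 3.0 (0 at the start); it grows clockwise seen from above and raises the table 15 mm per rad. It stays where it is left (friction about 0.1 N m).
- flask: conical glass flask, 105 mm tall, 66 mm across its foot; stands on the bench in front of the stands. Loose bystander; origin at the centre of its underside.
- jar: clear lidded specimen jar, 75 mm tall, 52 mm across; stands among the dish stands. Loose bystander; origin at the centre of its underside.
- amber: brown glass bottle, 115 mm tall, 54 mm across; stands among the dish stands. Loose bystander; origin at the centre of its underside.
- wash: white plastic wash bottle, 160 mm tall, 64 mm across. Loose bystander; origin at the centre of its underside.
- beaker: open glass beaker, 90 mm tall, 72 mm across. Loose bystander; origin at the centre of its underside.
- fruit: dragon fruit standing on end, 102 mm tall, 90 mm across. Loose bystander; origin at the centre of its underside.

How it is judged:
By the outcome, as a careful person would: the job done as asked, in the order asked, and still so for the second after the job is handed in, with the robot touching nothing.
It also fails if it takes over 72 s, if anything falls off the work surface, if the arm or the gripper's body presses on something with over 40 N, if the wrist force passes 120 N, or if a joint passes its speed limit or range.

## Working session

There is one attempt and no reset: what is moved stays moved. The work goes in short steps, Python scripts to look and compute and a shell command to move; the robot and the scene stay as the last step left them, time stands still between calls to the robot, and variables do not carry over. Pictures are saved under pics/ and viewed, at most 10 in all, crops included, and the job is handed in when it is done.

```bash
mkdir -p pics; ls; cat > h.py <<'E'
import numpy as np, cv2
from cell import env
def cam(n):
    c=env.read_camera(n); c['R']=cv2.Rodrigues(np.array(c['rvec'],float))[0]; c['t']=np.array(c['tvec'],float).ravel(); return c
def cloud(c):
    v,u=np.mgrid[0:480,0:640]; z=c['z_map']; K=c['K']
    P=np.stack([(u-K[0,2])/K[0,0]*z,(v-K[1,2])/K[1,1]*z,z],-1)
    W=(P-c['t'])@c['R']; W[z<=0]=np.nan; return W
E
python3 - <<'E'
from h import *
for n in('top','side'):
    c=cam(n); cv2.imwrite(f'pics/{n}0.png',c['frame'][:,:,::-1]); np.savez(f'{n}0.npz',**c)
    print(n,c['K'].tolist(),-c['R'].T@c['t'],(c['z_map']>0).mean())
print(env.get_obs(),env.grip_point_offset)
E
```

```text
pics
top [[467.46549702362273, 0.0, 316.56894310476997], [0.0, 467.46549702362273, 240.54643322964694], [0.0, 0.0, 1.0]] [ 0.38294473 -0.00201531  1.27560015] 0.9960807291666667
side [[523.9004918864447, 0.0, 322.2429075264672], [0.0, 523.9004918864447, 236.85900524047318], [0.0, 0.0, 1.0]] [-0.1598425   0.68279017  0.8300613 ] 0.9961263020833333
{'time_s': 0.1, 'qpos': array([75.23324904, 18.43254394, -4.01497635, 83.16690241,  1.29678667,
       78.54119314, -3.259793  ]), 'joint_velocities': array([-0.03151289, -0.12713421, -0.02747544, -0.12459747, -0.08600042,
       -0.06090485,  0.07346608]), 'effort': array([ 7.46634464e-05, -4.92571235e+01, -4.05735746e-01, -3.13398421e+01,
       -6.40459196e-02,  3.94616753e-02,  5.79726816e-05]), 'tool_pos': array([ 0.17432538, -0.62568142,  0.22160538]), 'tool_rot': array([-1.79904688e+02,  7.38262942e-03,  1.55763658e+01]), 'force': array([-0.24504255, -0.15051742, -0.07205723]), 'wrist_torque': array([-0.03339916, -0.05626004,  0.03681736]), 'grasp_force': 0.0, 'grip_width': 0.08684601141339691} 0.0187
```

View pics/top0.png

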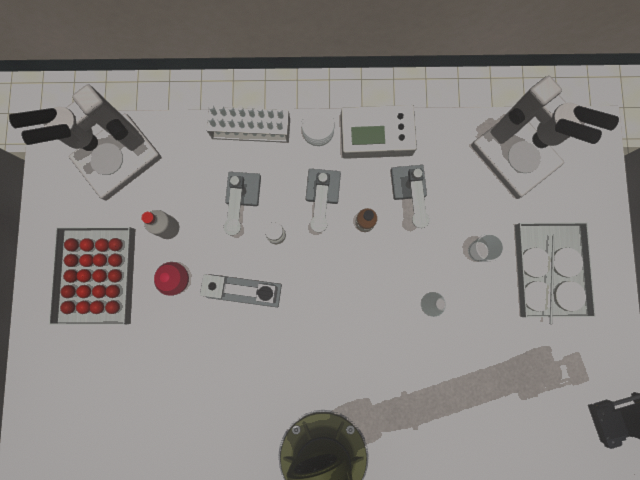

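View pics/side0.png

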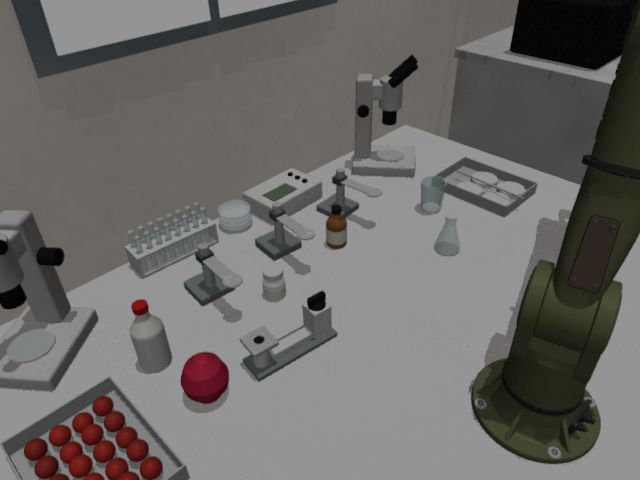

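Top view: image up is +x. The stands have columns near (237,182), (322,178) and (417,173), with arms reaching down the image. The jack's knob is at (265,293) and its table at (213,286). The jar is at (275,232) and the amber bottle at (367,219). The side view agrees. Next I measure from both views.

```bash
python3 - <<'E'
from h import *
for n in('top','side'):
    c=dict(np.load(f'{n}0.npz')); W=cloud(c); np.save(f'{n}W.npy',W)
    print(n,'bench z',np.nanmedian(W[...,2][(abs(W[...,0]-.45)<.05)&(abs(W[...,1]-0)<.03)]))
    x,y,z=W[...,0],W[...,1],W[...,2]
    def comp(lo,hi,mina=25):
        m=((z>lo)&(z<hi)&(x>.25)&(x<.85)&(abs(y)<.45)).astype(np.uint8)
        k,l,s,_=cv2.connectedComponentsWithStats(m)
        for i in range(1,k):
            if s[i,4]<mina: continue
            P=W[l==i]; ctr,(w,h),a=cv2.minAreaRect((P[:,:2]*1000).astype(np.float32))
            print('  band',lo,hi,'px',s[i,4],'c',np.round(ctr,0),'wh',np.round((w,h),0),'a',round(a,1),'z',np.round(np.percentile(P[:,2],[10,50,90]),4))
    comp(.092,.118)   # arms, knob
    comp(.065,.09)    # table, etc
    if n=='top': comp(.12,.15); comp(.01,.03,80)
E
```

```text
top bench z -0.0011991777857629433
  band 0.092 0.118 px 679 c [ 658. -247.] wh [152.  41.] a 3.0 z [0.1011 0.1041 0.1091]
  band 0.092 0.118 px 670 c [642. 226.] wh [ 43. 150.] a 87.6 z [0.1009 0.104  0.1086]
  band 0.092 0.118 px 648 c [644.   6.] wh [ 41. 143.] a 86.0 z [0.1045 0.1078 0.1122]
  band 0.092 0.118 px 289 c [600. 421.] wh [50. 63.] a 69.5 z [0.0968 0.1063 0.1151]
  band 0.092 0.118 px 87 c [ 614. -118.] wh [23. 25.] a 16.7 z [0.1043 0.1125 0.1159]
  band 0.092 0.118 px 179 c [458. 397.] wh [41. 39.] a 47.0 z [0.0928 0.0961 0.1001]
  band 0.092 0.118 px 83 c [418. 144.] wh [39. 13.] a 83.1 z [0.1042 0.109  0.1125]
  band 0.092 0.118 px 133 c [ 390. -297.] wh [30. 31.] a 42.2 z [0.1007 0.104  0.1069]
  band 0.065 0.09 px 216 c [ 614. -118.] wh [50. 51.] a 45.7 z [0.0698 0.0789 0.0871]
  band 0.065 0.09 px 88 c [593. 410.] wh [26. 62.] a 62.0 z [0.0677 0.0765 0.0873]
  band 0.065 0.09 px 246 c [581. 126.] wh [45. 44.] a 44.7 z [0.0703 0.0733 0.0763]
  band 0.065 0.09 px 166 c [ 534. -421.] wh [70. 57.] a 1.8 z [0.069  0.0836 0.0889]
  band 0.065 0.09 px 465 c [460. 397.]
[... 2167 characters left out ...]
34.4 z [0.0685 0.0784 0.0866]
  band 0.065 0.09 px 116 c [ 385. -291.] wh [32. 19.] a 32.2 z [0.0667 0.0748 0.0864]
  band 0.065 0.09 px 74 c [700.   2.] wh [23. 17.] a 45.8 z [0.068  0.0775 0.0866]
  band 0.065 0.09 px 279 c [579. 125.] wh [44. 47.] a 45.6 z [0.0696 0.0766 0.0786]
  band 0.065 0.09 px 59 c [696. 227.] wh [22. 10.] a 30.3 z [0.0671 0.074  0.0855]
  band 0.065 0.09 px 328 c [416. 143.] wh [45. 45.] a 81.6 z [0.0682 0.0812 0.0881]
  band 0.065 0.09 px 724 c [437. 282.] wh [57. 61.] a 81.6 z [0.0733 0.0767 0.079 ]
  band 0.065 0.09 px 242 c [578. 422.] wh [19. 55.] a 8.0 z [0.0675 0.0771 0.0876]
  band 0.065 0.09 px 813 c [450. 402.] wh [80. 64.] a 66.3 z [0.0679 0.0805 0.088 ]
```

```bash
python3 -m creep '{"translation":[[0.63,-0.27,0.05],[0.63,-0.27,0.05],[0.63,-0.27,0.05],[0.63,-0.27,0.05],[0.63,-0.27,0.05]],"turn":[[0,0,0],[0,0,0],[0,0,0],[0,0,0],[0,0,0]],"grip":[0,0,0,0,0]}' 
python3 -m creep '{"translation":[[0.63,-0.27,0.05],[0.63,-0.27,0.05],[0.63,-0.27,0.05],[0.63,-0.27,0.05],[0.63,-0.27,0.05]],"turn":[[0,0,0],[0,0,0],[0,0,0],[0,0,0],[0,0,0]],"grip":[0,0,0,0,0]}'
```

```text
time_s: 0.72
tool_pos: [0.3892, -0.453, 0.2021]
tool_rot: [-180.0, 0.0, 15.6]
force: [0.9, -0.5, -0.8]
grip_width: 0.045
grasp_force: 0.0
time_s: 1.35
tool_pos: [0.6029, -0.2817, 0.1819]
tool_rot: [-180.0, 0.0, 15.6]
force: [0.5, -0.2, 0.1]
grip_width: 0.0015
grasp_force: 0.0
```

```bash
cat > go.py <<'E'
# python3 go.py x y z [yaw] -> shift in tool units, and turn about tool z, from measured pose
import sys; from h import *
from scipy.spatial.transform import Rotation as Ro
o=env.get_obs(); a=[float(v) for v in sys.argv[1:]]
R=Ro.from_euler('xyz',o['tool_rot'],degrees=True)
print('pos',o['tool_pos'].round(4),'rot',o['tool_rot'].round(2),'F',o['force'].round(2),'t',o['time_s'],'q',o['qpos'].round(0))
print('units',(R.inv().apply(np.array(a[:3])-o['tool_pos'])/.08).round(3))
if len(a)>3:
    T=Ro.from_euler('xyz',[180,0,a[3]],degrees=True); print('turn units',((R.inv()*T).as_rotvec()/np.pi).round(4))
E
python3 go.py .643 -.2485 .115
```

```text
pos [ 0.6029 -0.2817  0.1819] rot [-1.7999e+02  4.0000e-02  1.5550e+01] F [ 0.54 -0.17  0.13] t 1.35 q [ 38.  23. -20.  83.   8.  75. -57.]
units [ 0.595 -0.265  0.836]
```

```bash
python3 -m creep '{"translation":[[0.595,-0.265,0.2],[0,0,0.4],[0,0,0.236],[0,0,0],[0,0,0]],"turn":[[0,0,0],[0,0,0],[0,0,0],[0,0,0],[0,0,0]],"grip":[0,0,0,0,0]}'; python3 -m creep '{"translation":[[0,0,0.06],[0,0,0.05],[0,0,0.025],[0,0,0],[0,0,0]],"turn":[[0,0,0],[0,0,0],[0,0,0],[0,0,0],[0,0,0]],"grip":[0,0,0,0,0]}'
```

```text
time_s: 1.98
tool_pos: [0.6422, -0.2509, 0.1169]
tool_rot: [179.9, -0.1, 15.5]
force: [-0.4, -0.4, 0.6]
grip_width: 0.0006
grasp_force: 0.0
time_s: 2.6
tool_pos: [0.6421, -0.2497, 0.1051]
tool_rot: [180.0, 0.0, 15.6]
force: [0.1, -0.1, 1.0]
grip_width: 0.0
grasp_force: 0.5
```

```bash
python3 -m creep '{"translation":[[0,0,0.025],[0,0,0.015],[0,0,0],[0,0,0]],"turn":[[0,0,0],[0,0,0],[0,0,0],[0,0,0]],"grip":[0,0,0,0]}'
```

```text
time_s: 3.1
tool_pos: [0.6422, -0.2497, 0.1027]
tool_rot: [180.0, -0.0, 15.6]
force: [-1.7, 0.5, 6.4]
grip_width: 0.0007
grasp_force: 3.2
```

```bash
python3 -m creep '{"translation":[[0,0,0.012],[0,0,0],[0,0,0],[0,0,0],[0,0,0]],"turn":[[0,0,0],[0,0,0],[0,0,0],[0,0,0],[0,0,0]],"grip":[0,0,0,0,0]}'; python3 go.py .632 .005 .118
```

```text
time_s: 3.72
tool_pos: [0.6423, -0.2497, 0.1022]
tool_rot: [180.0, -0.0, 15.6]
force: [-3.9, 0.3, 7.5]
grip_width: 0.0002
grasp_force: 3.8
pos [ 0.6423 -0.2497  0.1022] rot [ 1.7995e+02 -2.0000e-02  1.5570e+01] F [-3.9   0.26  7.51] t 3.725 q [ 34.  29. -21.  84.  11.  69. -62.]
units [ 0.731 -3.101 -0.2  ]
```

```bash
python3 -m creep '{"translation":[[0,0,-0.55],[0.19,-0.73,0],[0.18,-0.73,0],[0.18,-0.73,0],[0.18,-0.73,0]],"turn":[[0,0,0],[0,0,0],[0,0,0],[0,0,0],[0,0,0]],"grip":[0,0,0,0,0]}'; python3 -m creep '{"translation":[[0,-0.18,0],[0,0,0.15],[0,0,0],[0,0,0]],"turn":[[0,0,0],[0,0,0],[0,0,0],[0,0,0]],"grip":[0,0,0,0]}';  python3 go.py .632 .005 .109
```

```text
time_s: 4.35
tool_pos: [0.6356, -0.0068, 0.1445]
tool_rot: [180.0, -0.0, 15.6]
force: [0.8, 1.0, -0.3]
grip_width: 0.0007
grasp_force: 0.0
time_s: 4.85
tool_pos: [0.6319, 0.0023, 0.132]
tool_rot: [180.0, 0.1, 15.4]
force: [-0.7, -0.6, 0.5]
grip_width: 0.0006
grasp_force: 0.0
pos [0.6319 0.0023 0.132 ] rot [1.7997e+02 6.0000e-02 1.5370e+01] F [-0.66 -0.6   0.48] t 4.85 q [ 19.  22. -27.  92.  10.  69. -85.]
units [ 0.011 -0.032  0.288]
```

```bash
python3 -m creep '{"translation":[[0,-0.03,0.22],[0,0,0.06],[0,0,0.03],[0,0,0],[0,0,0]],"turn":[[0,0,0],[0,0,0],[0,0,0],[0,0,0],[0,0,0]],"grip":[0,0,0,0,0]}'; python3 -m creep '{"translation":[[0,0,0.02],[0,0,0.015],[0,0,0],[0,0,0]],"turn":[[0,0,0],[0,0,0],[0,0,0],[0,0,0]],"grip":[0,0,0,0]}'
```

```text
time_s: 5.48
tool_pos: [0.6315, 0.0073, 0.1083]
tool_rot: [180.0, -0.0, 15.6]
force: [-2.0, -0.9, 2.4]
grip_width: 0.0004
grasp_force: 1.2
time_s: 5.98
tool_pos: [0.6317, 0.0073, 0.1063]
tool_rot: [180.0, -0.1, 15.6]
force: [-3.1, -1.2, 6.8]
grip_width: 0.0003
grasp_force: 3.7
```

```bash
python3 -m creep '{"translation":[[0,0,0.016],[0,0,0],[0,0,0],[0,0,0],[0,0,0]],"turn":[[0,0,0],[0,0,0],[0,0,0],[0,0,0],[0,0,0]],"grip":[0,0,0,0,0]}'; python3 go.py .627 .226 .132
```

```text
time_s: 6.6
tool_pos: [0.6317, 0.0073, 0.1055]
tool_rot: [179.9, -0.1, 15.6]
force: [-4.2, -1.5, 10.1]
grip_width: 0.0006
grasp_force: 4.7
pos [0.6317 0.0073 0.1055] rot [ 1.7995e+02 -7.0000e-02  1.5570e+01] F [-4.19 -1.46 10.07] t 6.6 q [ 18.  23. -27.  93.  11.  66. -85.]
units [ 0.678 -2.649 -0.333]
```

```bash
python3 -m creep '{"translation":[[0,0,-0.5],[0.17,-0.66,0],[0.17,-0.66,0],[0.17,-0.66,0],[0.17,-0.67,0]],"turn":[[0,0,0],[0,0,0],[0,0,0],[0,0,0],[0,0,0]],"grip":[0,0,0,0,0]}'; python3 -m creep '{"translation":[[0,0,0.2],[0,0,0.15],[0,0,0],[0,0,0]],"turn":[[0,0,0],[0,0,0],[0,0,0],[0,0,0]],"grip":[0,0,0,0]}';  python3 go.py .627 .226 .105
```

```text
time_s: 7.22
tool_pos: [0.627, 0.228, 0.1436]
tool_rot: [-180.0, -0.1, 15.6]
force: [0.6, 0.1, -0.1]
grip_width: 0.0004
grasp_force: 0.0
time_s: 7.72
tool_pos: [0.6274, 0.2245, 0.1159]
tool_rot: [180.0, -0.0, 15.4]
force: [0.8, 0.6, -0.7]
grip_width: 0.0006
grasp_force: 0.0
pos [0.6274 0.2245 0.1159] rot [ 1.7997e+02 -2.0000e-02  1.5430e+01] F [ 0.81  0.63 -0.69] t 7.725 q [   1.   27.  -31.   87.   14.   70. -106.]
units [ 0.    -0.019  0.137]
```

```bash
python3 -m creep '{"translation":[[0,-0.02,0.09],[0,0,0.04],[0,0,0.05],[0,0,0],[0,0,0]],"turn":[[0,0,0],[0,0,0],[0,0,0],[0,0,0],[0,0,0]],"grip":[0,0,0,0,0]}'
```

```text
time_s: 8.35
tool_pos: [0.6262, 0.2275, 0.1017]
tool_rot: [180.0, 0.0, 15.6]
force: [-1.7, -0.9, 3.3]
grip_width: 0.0008
grasp_force: 1.5
```

```bash
python3 -m creep '{"translation":[[0,0,0.04],[0,0,0.03],[0,0,0],[0,0,0]],"turn":[[0,0,0],[0,0,0],[0,0,0],[0,0,0]],"grip":[0,0,0,0]}'
```

```text
time_s: 8.85
tool_pos: [0.6267, 0.2276, 0.0967]
tool_rot: [180.0, -0.1, 15.6]
force: [-2.2, -1.1, 6.1]
grip_width: 0.0008
grasp_force: 3.5
```

```bash
python3 -m creep '{"translation":[[0,0,0.03],[0,0,0.03],[0,0,0],[0,0,0],[0,0,0]],"turn":[[0,0,0],[0,0,0],[0,0,0],[0,0,0],[0,0,0]],"grip":[0,0,0,0,0]}'
```

```text
time_s: 9.48
tool_pos: [0.6273, 0.2276, 0.0929]
tool_rot: [180.0, -0.1, 15.6]
force: [-2.0, -2.3, 10.4]
grip_width: 0.0007
grasp_force: 5.0
```

A is the soft arm: it sank about 12 mm under roughly 8–10 N, against about 3.5 mm for B and C. Now I rise and turn the tool for the jack housing.

```bash
python3 -m creep '{"translation":[[0,0,0],[0,0,-0.2],[0,0,-0.7],[0,0,-0.6],[0,0,0]],"turn":[[0,0,0],[0,0,0],[0,0,0],[0,0,-0.058],[0,0,-0.058]],"grip":[0,0,0,0.5,1]}'
for i in 1; do python3 -m creep '{"translation":[[0,0,0],[0,0,0],[0,0,0],[0,0,0],[0,0,0]],"turn":[[0,0,-0.058],[0,0,-0.058],[0,0,-0.058],[0,0,-0.058],[0,0,-0.058]],"grip":[1,1,1,1,1]}'; done
python3 -m creep '{"translation":[[0,0,0],[0,0,0],[0,0,0],[0,0,0],[0,0,0]],"turn":[[0,0,-0.058],[0,0,-0.058],[0,0,-0.058],[0,0,-0.058],[0,0,-0.058]],"grip":[1,1,1,1,1]}'
python3 -m creep '{"translation":[[0,0,0],[0,0,0],[0,0,0],[0,0,0]],"turn":[[0,0,-0.058],[0,0,-0.058],[0,0,-0.058],[0,0,0]],"grip":[1,1,1,1]}'
python3 go.py .4175 .144 .16 171.8
```

```text
time_s: 10.1
tool_pos: [0.6285, 0.2295, 0.2166]
tool_rot: [179.9, -0.5, 36.8]
force: [0.4, 0.6, -0.2]
grip_width: 0.013
grasp_force: 0.0
time_s: 10.72
tool_pos: [0.6261, 0.2279, 0.2109]
tool_rot: [-180.0, -0.0, 89.0]
force: [0.3, -0.9, -0.2]
grip_width: 0.0626
grasp_force: 0.0
time_s: 11.35
tool_pos: [0.6262, 0.2278, 0.2109]
tool_rot: [180.0, -0.0, 141.2]
force: [-0.4, 0.5, -0.1]
grip_width: 0.087
grasp_force: 0.0
time_s: 11.85
tool_pos: [0.6262, 0.2277, 0.2107]
tool_rot: [180.0, -0.0, 172.1]
force: [0.1, 0.2, 0.4]
grip_width: 0.0872
grasp_force: 0.0
pos [0.6262 0.2277 0.2107] rot [ 1.7997e+02 -4.0000e-02  1.7207e+02] F [0.07 0.16 0.37] t 11.85 q [ 18.  32. -59.  80.  27.  83.  42.]
units [ 2.439 -1.397  0.635]
turn units [ 0.0002 -0.0002  0.0015]
```

```bash
python3 -m creep '{"translation":[[0.61,-0.35,0.1],[0.61,-0.35,0.1],[0.61,-0.35,0.1],[0.61,-0.35,0.1],[0,0,0.2]],"turn":[[0,0,0],[0,0,0],[0,0,0],[0,0,0],[0,0,0.0015]],"grip":[1,1,1,1,1]}'
python3 -m creep '{"translation":[[0,0,0],[0,0,0]],"turn":[[0,0,0],[0,0,0]],"grip":[1,1]}'
python3 go.py .4175 .144 .0535 171.8
python3 - <<'E'
from h import *
c=cam('side'); cv2.imwrite('pics/side1.png',c['frame'][200:440,180:500,::-1].repeat(2,0).repeat(2,1))
E
```

```text
time_s: 12.48
tool_pos: [0.4319, 0.1472, 0.1706]
tool_rot: [-178.9, 0.4, 171.8]
force: [0.7, -0.1, 0.3]
grip_width: 0.0867
grasp_force: 0.0
time_s: 12.72
tool_pos: [0.4323, 0.1504, 0.1686]
tool_rot: [179.9, -0.5, 172.2]
force: [-0.1, -0.4, 0.7]
grip_width: 0.087
grasp_force: 0.0
pos [0.4323 0.1504 0.1686] rot [179.88  -0.53 172.2 ] F [-0.09 -0.42  0.66] t 12.725 q [ 53.  -2. -72. 111.  -2.  70.  63.]
units [ 0.16  -0.107  1.44 ]
turn units [ 0.0007 -0.0029  0.0022]
```

View pics/side1.png

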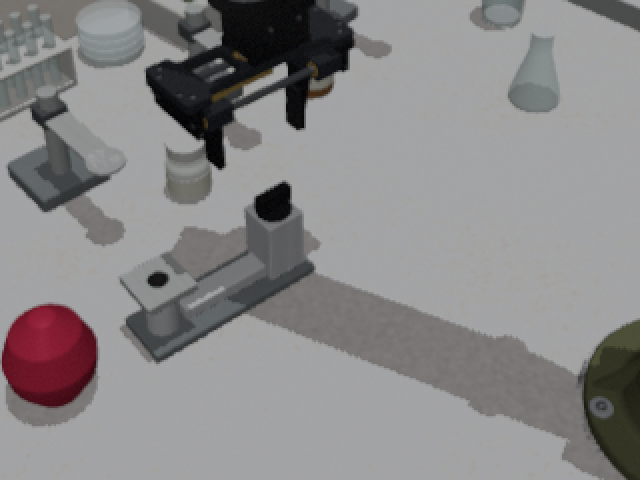

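The crop shows the open gripper above and behind the knob at (272,205), closing along the jack's length, with nothing disturbed. I centre over the housing first, then go down.

```bash
python3 -m creep '{"translation":[[0.16,-0.107,0],[0,0,0.2],[0,0,0],[0,0,0]],"turn":[[0,-0.0029,0.002],[0,0,0],[0,0,0],[0,0,0]],"grip":[1,1,1,1]}'
python3 go.py .4175 .144 .0535 171.8
```

```text
time_s: 13.28
tool_pos: [0.4181, 0.1434, 0.1526]
tool_rot: [-180.0, 0.0, 171.9]
force: [1.0, 0.7, -0.8]
grip_width: 0.087
grasp_force: 0.0
pos [0.4181 0.1434 0.1526] rot [-1.8000e+02  5.0000e-02  1.7189e+02] F [ 0.97  0.72 -0.79] t 13.275 q [ 54.  -7. -72. 115.  -7.  68.  68.]
units [0.01  0.007 1.239]
turn units [-0.      0.0003  0.0005]
```

```bash
python3 -m creep '{"translation":[[0.01,0.007,0.3],[0,0,0.3],[0,0,0],[0,0,0]],"turn":[[0,0,0],[0,0,0],[0,0,0],[0,0,0]],"grip":[1,1,1,1]}'
python3 go.py .4175 .144 .0535 171.8
```

```text
time_s: 13.78
tool_pos: [0.418, 0.1437, 0.1057]
tool_rot: [-179.9, 0.2, 171.9]
force: [0.3, -0.6, -0.2]
grip_width: 0.087
grasp_force: 0.0
pos [0.418  0.1437 0.1057] rot [-179.91    0.19  171.85] F [ 0.33 -0.57 -0.24] t 13.775 q [ 54.   2. -76. 118.   2.  62.  59.]
units [0.009 0.004 0.652]
turn units [-0.0005  0.0011  0.0003]
```

```bash
python3 -m creep '{"translation":[[0.005,0.004,0.3],[0,0,0.25],[0,0,0.1],[0,0,0],[0,0,0]],"turn":[[0,0,0],[0,0,0],[0,0,0],[0,0,0],[0,0,0]],"grip":[1,1,1,1,1]}'
python3 go.py .4175 .144 .0535 171.8
```

```text
time_s: 14.4
tool_pos: [0.4181, 0.1433, 0.0539]
tool_rot: [-179.8, 0.3, 171.8]
force: [0.8, -0.9, -1.0]
grip_width: 0.0871
grasp_force: 0.0
pos [0.4181 0.1433 0.0539] rot [-179.8     0.29  171.83] F [ 0.82 -0.87 -1.02] t 14.4 q [ 47.  12. -73. 121.  14.  56.  48.]
units [0.008 0.007 0.005]
turn units [-0.0011  0.0016  0.0002]
```

Close on the housing and lift about 8 mm.

```bash
python3 -m creep '{"translation":[[0,0,0],[0,0,0],[0,0,0],[0,0,0],[0,0,0]],"turn":[[0,0,0],[0,0,0],[0,0,0],[0,0,0],[0,0,0]],"grip":[0.4,0.35,0.3,0.3,0.3]}' 55
python3 -m creep '{"translation":[[0,0,0],[0,0,0],[0,0,-0.06],[0,0,-0.06],[0,0,0]],"turn":[[0,0,0],[0,0,0],[0,0,0],[0,0,0],[0,0,0]],"grip":[0.3,0.3,0.3,0.3,0.3]}' 55
python3 go.py .4175 .144 .0535 171.8
python3 - <<'E'
from h import *
c=cam('side'); cv2.imwrite('pics/side2.png',c['frame'][200:440,180:500,::-1].repeat(2,0).repeat(2,1))
E
```

```text
time_s: 15.02
tool_pos: [0.4173, 0.1436, 0.0529]
tool_rot: [-179.9, 0.2, 171.8]
force: [1.1, 4.4, -3.5]
grip_width: 0.0451
grasp_force: 1.6
time_s: 15.65
tool_pos: [0.4171, 0.1427, 0.0626]
tool_rot: [-179.7, 0.2, 171.8]
force: [0.1, -0.0, -7.2]
grip_width: 0.0434
grasp_force: 55.0
pos [0.4171 0.1427 0.0626] rot [-179.74    0.2   171.81] F [ 0.1  -0.05 -7.19] t 15.65 q [ 48.  10. -74. 120.  12.  57.  50.]
units [-0.002  0.018  0.113]
turn units [-0.0014  0.0011  0.0001]
```

View pics/side2.png

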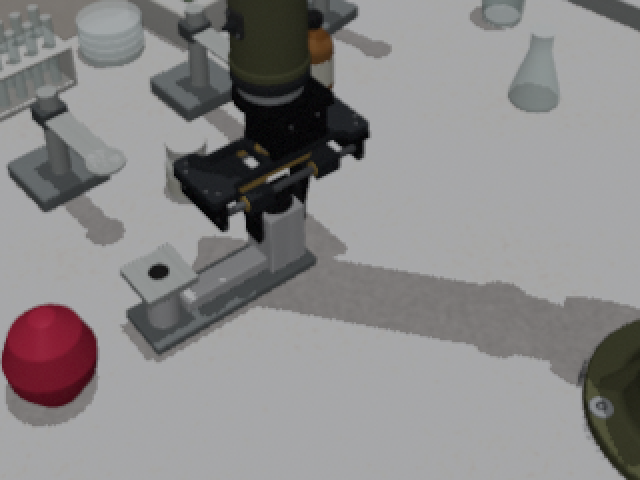

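The jack is held at the housing (285,215) and lifted clear by about 9.5 mm, showing about 7.2 N of weight. Now turn it about 47° clockwise.

```bash
python3 -m creep '{"translation":[[0,0,0],[0,0,0],[0,0,0],[0,0,0],[0,0,0]],"turn":[[0,0,0.03],[0,0,0.045],[0,0,0.045],[0,0,0.045],[0,0,0.045]],"grip":[0.3,0.3,0.3,0.3,0.3]}'
python3 -m creep '{"translation":[[0,0,0],[0,0,0]],"turn":[[0,0,0.045],[0,0,0]],"grip":[0.3,0.3]}'
python3 go.py .42 .245 .0615 125
python3 - <<'E'
from h import *
W=cloud(cam('side')); x,y,z=W[...,0],W[...,1],W[...,2]
P=W[(x>.35)&(x<.6)&(y>.18)&(y<.34)&(z>.073)&(z<.1)]
print(len(P),np.median(P,0)); A=np.c_[P[:,:2]-P[:,:2].mean(0),np.ones(len(P))]; print(np.linalg.lstsq(A,P[:,2],rcond=None)[0])
E
```

```text
time_s: 16.32
tool_pos: [0.4167, 0.143, 0.0622]
tool_rot: [-179.9, 0.2, 133.8]
force: [-0.2, 0.4, -6.7]
grip_width: 0.0437
grasp_force: 55.0
time_s: 16.58
tool_pos: [0.4168, 0.143, 0.0622]
tool_rot: [-179.9, 0.3, 126.0]
force: [-0.5, 1.6, -7.6]
grip_width: 0.0433
grasp_force: 55.0
pos [0.4168 0.143  0.0622] rot [-179.95    0.26  126.02] F [-0.47  1.6  -7.63] t 16.575 q [ 41.   7. -66. 120.   8.  57.   7.]
units [1.007 0.782 0.004]
turn units [-0.0003  0.0014  0.0057]
579 [0.52564726 0.22746867 0.08605705]
[ 0.03812305 -0.02405806  0.08568411]
```

```bash
python3 -m creep '{"translation":[[0.2,0.16,0],[0.3,0.23,0],[0.3,0.23,0],[0.2,0.16,0],[0,0,0]],"turn":[[0,0,0],[0,0,0],[0,0,0],[0,0,0],[0,0,0]],"grip":[0.3,0.3,0.3,0.3,0.3]}'
python3 -m creep '{"translation":[[0,0,0],[0,0,0],[0,0,0],[0,0,0],[0,0,0]],"turn":[[0,0,0.04],[0,0,0.05],[0,0,0.05],[0,0,0.05],[0,0,0.037]],"grip":[0.3,0.3,0.3,0.3,0.3]}'
python3 -m creep '{"translation":[[0,0,0],[0,0,0]],"turn":[[0,0,0],[0,0,0]],"grip":[0.3,0.3]}'
python3 go.py .4878 .2386 .0615 85
python3 - <<'E'
from h import *
for n in('side','top'):
    c=cam(n); W=cloud(c); x,y,z=W[...,0],W[...,1],W[...,2]
    P=W[(x>.49)&(x<.6)&(y>.18)&(y<.30)&(z>.072)&(z<.094)]
    print(n,len(P),cv2.minAreaRect((P[:,:2]*1000).astype(np.float32)),np.median(P[:,2]))
cv2.imwrite('pics/side3.png',cam('side')['frame'][:,:,::-1])
E
```

```text
time_s: 17.25
tool_pos: [0.4202, 0.2468, 0.0622]
tool_rot: [180.0, 0.1, 126.2]
force: [-0.1, -0.5, -7.6]
grip_width: 0.0438
grasp_force: 55.0
time_s: 17.88
tool_pos: [0.4207, 0.2433, 0.0618]
tool_rot: [179.9, 0.3, 84.8]
force: [0.9, -0.4, -7.0]
grip_width: 0.0436
grasp_force: 55.0
time_s: 18.12
tool_pos: [0.4207, 0.2441, 0.062]
tool_rot: [179.8, 0.2, 85.2]
force: [-0.9, -0.6, -6.5]
grip_width: 0.0436
grasp_force: 55.0
pos [0.4207 0.2441 0.062 ] rot [179.85   0.22  85.19] F [-0.91 -0.64 -6.53] t 18.125 q [ 19.  14. -57. 115.  14.  58. -49.]
units [0.002 0.841 0.008]
turn units [0.0009 0.0012 0.001 ]
side 243 ((560.1317138671875, 238.66897583007812), (41.29719543457031, 59.16447830200195), 84.43346405029297) 0.08586814885785299
top 377 ((560.2955322265625, 231.74319458007812), (57.10905456542969, 56.204227447509766), 85.70217895507812) 0.08337801470941504
```

View pics/side3.png

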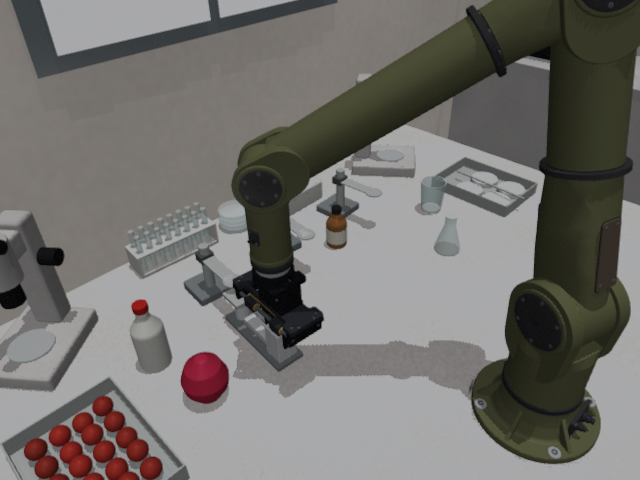

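The jack is now in line with arm A: in the top cloud its table is at (0.560, 0.232) with yaw about −4.5°, and the bystanders are untouched. Slide it in.

```bash
python3 -m creep '{"translation":[[0,0.15,0],[0,0.25,0],[0,0.25,0],[0,0.15,0],[0,0.04,0]],"turn":[[0,0,0],[0,0,0],[0,0,0],[0,0,0],[0,0,0]],"grip":[0.3,0.3,0.3,0.3,0.3]}'
python3 -m creep '{"translation":[[0,0,0],[0,0,0.05],[0,0,0.03],[0,0,0]],"turn":[[0,0,0],[0,0,0],[0,0,0],[0,0,0]],"grip":[0.3,0.3,0.3,0.3]}'
python3 go.py .4878 .2386 .0530 85
```

```text
time_s: 18.9
tool_pos: [0.4885, 0.2387, 0.0621]
tool_rot: [179.9, 0.2, 85.0]
force: [-0.0, 0.4, -7.8]
grip_width: 0.0436
grasp_force: 55.0
time_s: 19.4
tool_pos: [0.4872, 0.2387, 0.0556]
tool_rot: [179.9, 0.2, 85.1]
force: [0.2, 0.4, -7.3]
grip_width: 0.0434
grasp_force: 55.0
pos [0.4872 0.2387 0.0556] rot [179.86   0.24  85.1 ] F [ 0.15  0.43 -7.28] t 19.4 q [ 16.  22. -53. 108.  20.  60. -50.]
units [-0.     0.007  0.033]
turn units [0.0008 0.0013 0.0006]
```

```bash
python3 -m creep '{"translation":[[0,0.007,0.02],[0,0,0.012],[0,0,0.006],[0,0,0]],"turn":[[0,0,0],[0,0,0],[0,0,0],[0,0,0]],"grip":[0.3,0.3,0.3,0.3]}'
```

```text
time_s: 19.9
tool_pos: [0.4884, 0.2387, 0.0531]
tool_rot: [179.8, 0.2, 85.1]
force: [-0.7, -0.4, -5.6]
grip_width: 0.044
grasp_force: 55.0
```

```bash
python3 -m creep '{"translation":[[0,0,0.008],[0,0,0.006],[0,0,0]],"turn":[[0,0,0],[0,0,0],[0,0,0]],"grip":[0.3,0.3,0.3]}'
```

```text
time_s: 20.27
tool_pos: [0.4884, 0.2388, 0.053]
tool_rot: [179.8, 0.3, 85.1]
force: [-4.1, -3.3, 7.3]
grip_width: 0.0438
grasp_force: 55.0
```

```bash
python3 -m creep '{"translation":[[0,0,0],[0,0,0],[0,0,0],[0,0,0],[0,0,-0.3]],"turn":[[0,0,0],[0,0,0],[0,0,0],[0,0,0],[0,0,0]],"grip":[0.7,1,1,1,1]}'
python3 -m creep '{"translation":[[0,0,-0.5],[0,0,-0.5],[0,0,0],[0,0,0],[0,0,0]],"turn":[[0,0,0],[0,0,0],[0,0,-0.055],[0,0,-0.056],[0,0,-0.056]],"grip":[1,1,1,1,1]}'
python3 -m creep '{"translation":[[0,0,0],[0,0,0],[0,0,0],[0,0,0],[0,0,0]],"turn":[[0,0,-0.056],[0,0,-0.056],[0,0,-0.056],[0,0,-0.056],[0,0,-0.056]],"grip":[1,1,1,1,1]}'
python3 -m creep '{"translation":[[0,0,0],[0,0,0]],"turn":[[0,0,-0.05],[0,0,0]],"grip":[1,1]}'
python3 go.py .4884 .2388 .0945 175
python3 - <<'E'
from h import *
for n in('top','side'):
    W=cloud(cam(n)); x,y,z=W[...,0],W[...,1],W[...,2]; np.save(n+'W1.npy',W)
    for lo,hi,x0,x1 in((.07,.088,.58,.7),(.094,.115,.44,.53),(.005,.017,.44,.7),(.098,.113,.53,.68)):
        P=W[(x>x0)&(x<x1)&(y>.17)&(y<.29)&(z>lo)&(z<hi)]
        if len(P)>5: print(n,lo,len(P),cv2.minAreaRect((P[:,:2]*1000).astype(np.float32)),np.median(P[:,2]))
E
```

```text
time_s: 20.9
tool_pos: [0.487, 0.2382, 0.0745]
tool_rot: [-180.0, 0.3, 85.1]
force: [1.1, -0.0, 0.4]
grip_width: 0.0834
grasp_force: 0.0
time_s: 21.52
tool_pos: [0.4881, 0.2392, 0.1559]
tool_rot: [179.9, 0.3, 115.5]
force: [0.1, -0.1, 0.2]
grip_width: 0.0871
grasp_force: 0.0
time_s: 22.15
tool_pos: [0.4881, 0.2392, 0.1558]
tool_rot: [-179.8, 0.2, 165.9]
force: [-0.1, -0.3, -1.3]
grip_width: 0.0869
grasp_force: 0.0
time_s: 22.4
tool_pos: [0.488, 0.2392, 0.1556]
tool_rot: [-179.8, 0.2, 174.4]
force: [0.2, -0.1, -0.6]
grip_width: 0.0871
grasp_force: 0.0
pos [0.488  0.2392 0.1556] rot [-1.7983e+02  1.5000e-01  1.7444e+02] F [ 0.15 -0.1  -0.59] t 22.4 q [ 32.  23. -73. 102.  23.  73.  38.]
units [-0.003 -0.002  0.764]
turn units [-0.001   0.0008 -0.0031]
top 0.07 172 ((628.0236206054688, 226.06387329101562), (56.384559631347656, 55.83351516723633), 85.79634857177734) 0.07390440496093659
top 0.005 392 ((570.8619384765625, 219.16323852539062), (258.6973876953125, 92.76327514648438), 1.3839541673660278) 0.011967207830902968
top 0.098 555 ((623.4319458007812, 228.4085235595703), (41.80522537231445, 112.98448181152344), 89.73007202148438) 0.10365611332213649
side 0.07 181 ((648.9428100585938, 241.2318878173828), (23.20265769958496, 100.96805572509766), 87.72530364990234) 0.07646821326217713
side 0.094 184 ((487.4731750488281, 241.54153442382812), (42.208072662353516, 29.383577346801758), 6.182480812072754) 0.10881181059417908
side 0.005 980 ((569.3857421875, 228.48928833007812), (258.25921630859375, 115.7293701171875), 0.05179460346698761) 0.013213951509176057
side 0.098 57 ((575.9088745117188, 229.40557861328125), (41.35325241088867, 22.61526107788086), 79.25694274902344) 0.10686719280635382
```

Table centre measured at (0.628, 0.226), which puts it under mid-span. Go down onto the knob.

```bash
python3 -m creep '{"translation":[[0,0,0.3],[0,0,0.3],[0,0,0.16],[0,0,0],[0,0,0]],"turn":[[-0.001,0,-0.003],[0,0,0],[0,0,0],[0,0,0],[0,0,0]],"grip":[1,0.6,0.4,0.2,0]}' 30
python3 -m creep '{"translation":[[0,0,0],[0,0,0],[0,0,0],[0,0,0]],"turn":[[0,0,0],[0,0,0],[0,0,0],[0,0,0]],"grip":[0,0,0,0]}'
python3 go.py .4884 .2388 .0945 175
```

```text
time_s: 23.12
tool_pos: [0.4887, 0.2396, 0.0958]
tool_rot: [180.0, 0.2, 175.1]
force: [0.3, 0.2, -0.1]
grip_width: 0.0549
grasp_force: 0.0
time_s: 23.62
tool_pos: [0.4883, 0.239, 0.095]
tool_rot: [-180.0, 0.2, 175.1]
force: [0.6, 0.1, -0.2]
grip_width: 0.0148
grasp_force: 0.0
pos [0.4883 0.239  0.095 ] rot [-179.97    0.18  175.07] F [ 0.58  0.14 -0.16] t 23.625 q [ 29.  26. -69. 105.  27.  67.  35.]
units [-0.002 -0.003  0.007]
turn units [-0.0001  0.001   0.0004]
```

Close fully, then turn about 75° clockwise first (≈19.6 mm) and look.

```bash
python3 -m creep '{"translation":[[0,0,0],[0,0,0],[0,0,0],[0,0,0.0],[0,0,0]],"turn":[[0,0,0],[0,0,0],[0,0,0.03],[0,0,0.045],[0,0,0.045]],"grip":[0,0,0,0,0]}' 30
python3 -m creep '{"translation":[[0,0,0],[0,0,0],[0,0,0],[0,0,0],[0,0,0]],"turn":[[0,0,0.045],[0,0,0.045],[0,0,0.045],[0,0,0.045],[0,0,0.045]],"grip":[0,0,0,0,0]}'
python3 -m creep '{"translation":[[0,0,0],[0,0,0],[0,0,0]],"turn":[[0,0,0.045],[0,0,0.027],[0,0,0]],"grip":[0,0,0]}'
cat > chk.py <<'E'
from h import *
for n in('top','side'):
    c=cam(n); W=cloud(c); x,y,z=W[...,0],W[...,1],W[...,2]
    cv2.imwrite(f'pics/{n}{env.get_obs()["time_s"]:.1f}.png',c['frame'][:,:,::-1])
    # arm surface away from jack: strip along arm centreline, stand yaw -5
    d=np.deg2rad(-5); s=-((x-.701)*np.cos(d)+(y-.220)*np.sin(d)); l=-(x-.701)*np.sin(d)+(y-.220)*np.cos(d)
    W0=np.load(n+'W1.npy')
    for a in(.05,.065,.08,.1,.12,.135):
        f=lambda M:(lambda X,Y,Z:np.nanmedian(Z[(abs(-((X-.701)*np.cos(d)+(Y-.220)*np.sin(d))-a)<.008)&(abs(-(X-.701)*np.sin(d)+(Y-.22)*np.cos(d))<.011)&(Z>.098)&(Z<.125)]))(M[...,0],M[...,1],M[...,2])
        print(n,a,round(1000*f(W0),1),round(1000*f(W),1))
    m=(s>.04)&(s<.11)&(abs(l)>.018)&(abs(l)<.027)&(z>.07)&(z<.103)
    print(n,'table z',np.nanmedian(z[m])*1000,m.sum())
E
python3 chk.py; python3 go.py .4884 .2388 .0945 100
```

```text
time_s: 24.25
tool_pos: [0.4882, 0.2384, 0.0949]
tool_rot: [-180.0, 0.2, 153.2]
force: [-0.6, -3.3, 1.2]
grip_width: 0.0114
grasp_force: 30.0
time_s: 24.88
tool_pos: [0.4883, 0.2386, 0.0948]
tool_rot: [179.9, 0.1, 112.7]
force: [-0.3, -2.1, -0.2]
grip_width: 0.0113
grasp_force: 30.0
time_s: 25.25
tool_pos: [0.4884, 0.2388, 0.0949]
tool_rot: [179.8, 0.1, 100.1]
force: [0.9, -1.1, -0.5]
grip_width: 0.0117
grasp_force: 30.0
top 0.05 103.8 103.7
top 0.065 103.6 103.2
top 0.08 104.7 102.9
top 0.1 103.9 103.5
top 0.12 104.4 104.2
top 0.135 104.0 103.7
top table z 93.0849729738729 138
side 0.05 nan nan
side 0.065 nan 106.4
side 0.08 nan 106.5
side 0.1 nan 107.3
side 0.12 107.1 106.3
side 0.135 106.3 104.9
side table z 95.20526349550448 97
pos [0.4883 0.2388 0.0948] rot [1.7983e+02 9.0000e-02 1.0009e+02] F [ 0.28 -1.14 -0.8 ] t 25.35 q [ 18.  19. -54. 106.  17.  64. -32.]
units [-0.     0.001  0.004]
turn units [0.0009 0.0005 0.0005]
  return np.nanmean(a, axis, out=out, keepdims=keepdims)
```

No contact yet; the gap is about 1.8 mm. So about 18° more for a 3 mm lift.

```bash
python3 -m creep '{"translation":[[0,0,0],[0,0,0],[0,0,0],[0,0,0],[0,0,0]],"turn":[[0,0,0.025],[0,0,0.025],[0,0,0.025],[0,0,0.025],[0,0,0]],"grip":[0,0,0,0,0]}'
python3 chk.py 2>/dev/null; python3 go.py .4884 .2388 .0945 82
```

```text
time_s: 25.98
tool_pos: [0.4884, 0.2391, 0.0949]
tool_rot: [179.8, 0.0, 82.1]
force: [1.3, -1.2, -2.6]
grip_width: 0.0119
grasp_force: 30.0
top 0.05 103.8 105.1
top 0.065 103.6 106.1
top 0.08 104.7 106.9
top 0.1 103.9 108.8
top 0.12 104.4 nan
top 0.135 104.0 nan
top table z 97.74847134293503 147
side 0.05 nan 108.2
side 0.065 nan 109.2
side 0.08 nan 109.7
side 0.1 nan 110.9
side 0.12 107.1 112.3
side 0.135 106.3 111.8
side table z 100.51533075216248 92
pos [0.4884 0.2391 0.0949] rot [179.81   0.    82.11] F [ 1.55 -1.23 -2.61] t 26.075 q [ 15.  18. -51. 106.  16.  63. -49.]
units [-0.003  0.001  0.004]
turn units [0.001  0.     0.0006]
```

Mid-span is up about 2.9 mm, seen in both views (slope ≈0.047 rad). Release and retreat.

```bash
python3 -m creep '{"translation":[[0,0,0],[0,0,0],[0,0,0],[0,0,0],[0,0,-0.2]],"turn":[[0,0,0],[0,0,0],[0,0,0],[0,0,0],[0,0,0]],"grip":[0.3,0.5,0.5,0.5,0.5]}'
python3 -m creep '{"translation":[[0,0,-0.5],[0,0,-0.6],[0,0,-0.6],[0,0,0],[0,0,0]],"turn":[[0,0,0],[0,0,0],[0,0,0],[0,0,0],[0,0,0]],"grip":[0.5,0.5,0.5,0.5,0.5]}'
python3 -m creep '{"translation":[[-0.2,-0.6,-0.1],[-0.2,-0.6,0],[0,0,0],[0,0,0]],"turn":[[0,0,0],[0,0,0],[0,0,0],[0,0,0]],"grip":[0.5,0.5,0.5,0.5]}'
python3 chk.py 2>/dev/null; ls pics
```

```text
time_s: 26.7
tool_pos: [0.4872, 0.2386, 0.1105]
tool_rot: [180.0, 0.1, 82.0]
force: [0.5, -0.5, 0.4]
grip_width: 0.0428
grasp_force: 0.0
time_s: 27.32
tool_pos: [0.4876, 0.2391, 0.2473]
tool_rot: [179.8, 0.0, 82.0]
force: [-0.3, -0.2, -0.4]
grip_width: 0.0431
grasp_force: 0.0
time_s: 27.82
tool_pos: [0.3883, 0.2202, 0.2543]
tool_rot: [179.8, 0.1, 82.0]
force: [0.6, 0.6, 0.4]
grip_width: 0.0432
grasp_force: 0.0
top 0.05 103.8 106.6
top 0.065 103.6 106.2
top 0.08 104.7 107.1
top 0.1 103.9 107.2
top 0.12 104.4 108.9
top 0.135 104.0 109.6
top table z 97.51963600512262 145
side 0.05 nan 109.4
side 0.065 nan 110.0
side 0.08 nan 110.3
side 0.1 nan 111.5
side 0.12 107.1 112.4
side 0.135 106.3 112.7
side table z 100.39847537943474 109
side0.png
side1.png
side2.png
side25.4.png
side26.1.png
side27.9.png
side3.png
top0.png
top25.3.png
top26.0.png
top27.9.png
```

View pics/side27.9.png

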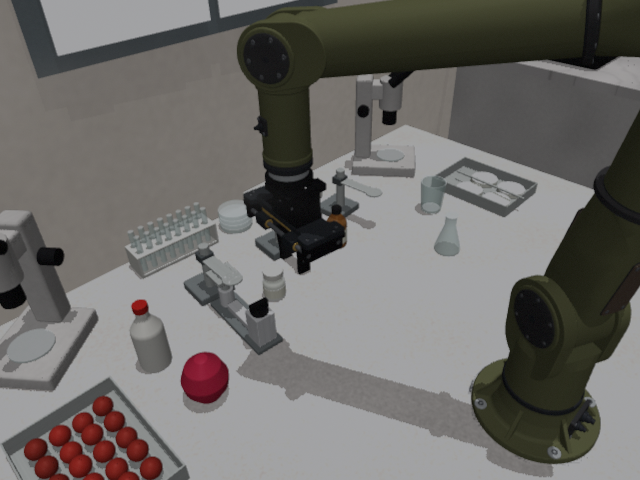

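The jack stands under arm A, with its table near (228,290) and knob near (258,308). The arm is lifted, the gripper is clear, and the bystanders are where they were. Handing in.

```bash
python3 -c "
from cell import env
print(env.sign_off())"
```

```text
the job is handed in; nothing more can be done
None
```

I handed the job in at about 28 s: stand_a's arm is the soft one, sinking about 12 mm under 8–10 N against about 3–4 mm for the other two, and the jack now stands on the bench under its mid-span, lifting it about 3 mm, with the gripper clear and the glassware where it was.

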